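# Zero the dial gauge and hold a thrust block in the corner of its checking fixture

## Robot

A 7-joint arm with a two-finger parallel gripper is mounted at the origin on the work surface. World frame = base frame: x ahead of the robot, y to its left, z up, the work surface at z = 0. Lengths are in m, angles in rad, forces in N, time in s.
With the tool pointing down it reaches from about 0.4 to 0.85 m from the base axis. Payload 10.4 kg.
Tool frame: the origin (TCP) lies between the finger pads; the fingertips stand 19 mm ahead of it and the grasp point (between the pads) is the TCP; z points along the fingers, y is the direction in which the jaws open and shut (so a half turn about z gives the same grasp; the last joint's range is limited). The gripper opens to 85 mm and grips with 20 to 120 N. Pads are 22 mm wide; open, the fingers measure 114 mm over their backs; the gripper's body (76 mm by 85 mm) begins 54 mm behind the grasp point. The pads swing forward as they close: fully open they stand 13 mm farther back than shut.
Start: joints at [-1.212, 0.332, -0.065, 1.46, 0.022, 1.35, -0.088], TCP at [0.233, 0.58, 0.25] pointing down, gripper open.
Joint ranges: [-2.6, 2.6], [-0.5, 2.12], [-1.47, 1.34], [0.16, 2.42], [-1.27, 4.41], [0.06, 2.06], [-2.6, 2.6]. Speed limits (rad/s): [2.22, 2.22, 2.79, 2.79, 3.14, 3.14, 3.14].

## Interface

Orientations are given as a unit quaternion [x, y, z, w].
In Python, from workcell import manip gives the robot as it stands.
- The arm moves only by the shell command python3 -m jog 'ROWS' [FORCE]. ROWS is JSON, a list of rows, each an object with "offset": the shift along the tool's x, y, z as a fraction of full scale, a list of three; "rotation": the turn, a rotation vector about the tool's x, y, z as a fraction of full scale, a list of three; "fingers": the opening, from -1 (shut) to 1 (fully open), so that 0 is half open. A call has 1 to 8 rows; each row shifts and turns the commanded pose from where the row before left it, along the tool's axes as they then stand; what a row does not reach is not made up. Full scale, the value 1, is 0.15 m for a shift and 2 rad for a turn. A row lasts 1/8 s, in which the tool goes at most 62.5 mm and 10.7 degrees, less where a joint would pass 70% of its speed; a pose out of reach is approached as far as the arm can. A call with a number of a shift or a turn outside -1 to 1 is refused whole. A call with a gripper value outside its range is refused whole. The fingers move at their own pace and stop on an object; FORCE is the grip in N (left out, the last holds). Time passes only in rows, so rows that do not move let the fingers close. It gives the time, the measured TCP pose, the force and the opening at its end, in the units of the state.
- manip.get_obs(): the state, without advancing time (a new reading comes with each control period).
- manip.camera(name): name is "scene" or "top" or "wrist"; returns the picture (420x560x3 uint8, red, green, blue); there is no depth.
- manip.camera_info(name): a dict with "mtx" (3x3 intrinsics, pixels), "xyz" and "rotation" of the camera in the world. Camera axes: x right, y down, z forward; pixel columns grow to the right and rows downward; lengths in m; the calibration is good to about 2 mm. A picture is of the moment at which its call begins: read the wrist's pose just before it. camera_info takes no time and is no camera call; for the wrist camera it gives the pose at the moment of the call.
- manip.hand_in(): hands the job in, once; it reports no verdict.
Trained networks look in the newest picture that a camera, given by its name, has taken for a name from the list of things; names that differ only in an ending like _2 or _b are one class to them, and where a whole thing is asked for, a point or a joint stands for the part that bears it (a point fixed in the world has none). Each returns a list of dicts, best first, with "conf" (0 to 1); they miss things now and then, are a little off and sometimes report something else, mostly with a low value. They report only what shows in the picture. A call takes as long as a camera call.
- manip.recognise(camera, query): "bbox" ([left, top, right, bottom] in pixels, round what is visible of it).
The state is a dict: "clock": time; "joint_pos": joint angles; "joint_velocities": joint speeds; "tau": joint torques, N m; "position": TCP position; "ee_rot": TCP orientation; "ft_force": force on the tool from outside, world axes, zero at the start; "torque": the same for the moment, N m; "grip_width": opening from 0.0 (shut) to 1.0 (fully open).
Only numpy, scipy, OpenCV 4.12 (cv2) and the standard library are available. Lean on these libraries where they do the work, as an engineer would, in place of code of your own. Each camera call takes 0.05 s, during which the arm holds its last target. There are 200 camera calls.

## Task

On the checking fixture, turn the dial gauge's knurled bezel until the black zero wedge of the dial lies under the tip of the red pointer, and let go of the bezel. Then fetch the bronze thrust block, set it flat on the fixture's plate with its bright steel pad towards the gauge, and press it home into the corner, firmly but without ramming it, so that the pad bears on the end stop (which pushes the gauge plunger in) and the block's side bears on the side stop. Finish while still holding it pressed against both stops with the fingers, ready to be read; do not disturb the zero setting, or move the oil bottle, the red weight or the round blade.

Things in the scene. Friction and masses are not known exactly. Their poses are not given: they have to be found in the camera images.
- fixture: checking fixture fixed to the bench: dark steel plate 230 x 170 mm, top face 20 mm above the bench. Origin: centre of the plate's underside, on the bench. Its x axis points from the open side (near the robot) to the end stop and dial gauge, its y axis to the side stop, z up. In this frame: end-stop front face at x = 0; side-stop inner face at y = +20 mm; the block, seated, has its centre at (-25, 0, 46) mm; dial centre at (53, 0) mm
- end_stop: bright steel stop on the plate; its front face is the plane x = 0 of the fixture, 70 mm wide (y -35 to 35), 25 mm high above the plate, 18 mm thick. The gauge's plunger comes through it at y = 0, 15 mm above the plate. Origin: middle of the front face's lower edge, axes as the fixture
- side_stop: bright steel stop on the plate, 36 mm long (fixture x -48 to -12 mm), 14 mm thick, 22 mm high above the plate; inner face at fixture y = +20 mm. Origin: centre of its underside
- corner (a point): point on the plate's top where the planes of the two stop faces meet (fixture x 0, y 20, z 20 mm); axes as the fixture. Plate and stops are fixed, ground and lightly oiled: the block slides easily on them (friction about 0.2)
- bezel_grip (a point): centre of the dial gauge's bezel, half-way up its rim, 53 mm above the bench. The bezel is a knurled dark ring of 60 mm diameter, 12 mm high, face up (46 to 58 mm above the bench), turning on a vertical axis; nothing within 60 mm around it is higher than its underside. It rests 26 mm above the plate on the silver gauge case; the end stop's back lies 5 mm from its rim but is 1 mm lower than its underside. The white dial turns with it; the red pointer does not
- bezel (a joint): angle of the bezel and dial, rad: 0 when the dial's black zero wedge is under the red pointer's tip with the plunger at rest; grows counter-clockwise seen from above. Turns with light friction (0.04 N m) and stays where left. Starts 0.4 to 1.3 counter-clockwise of zero, so it is to be turned clockwise
- plunger (a joint): travel of the gauge's plunger, m: 0 at rest, its ball tip 4 mm proud of the end-stop face; 0.004 when the block bears on the end stop. Spring: 1.2 N at rest, 2 N at 4 mm. Pressing it in swings the pointer clockwise (4 mm is 2.5 rad); the bezel does not move with it
- block_mid (a point): centre of the loose bronze thrust block, 50 x 40 x 52 mm (x, y, z), 0.6 to 0.83 kg, half-way up (26 mm above what it stands on). Its x axis points out of the face with the bright steel pad; z up. At the start the pad faces along +x (away from the robot) within about 30 degrees. Gripped across its 40 mm width in the upper half, the fingers pass over both stops
- pad (a point): centre of the block's steel pad face: 25 mm from the block's centre along its x axis. The pad shows from above as a silver strip 7 mm wide along that edge
- oiler: bystander: white and blue oil bottle with a red nozzle, 46 mm diameter, 105 mm tall, standing; origin at the centre of its base
- weight: bystander: red cloth weight 85 x 45 x 26 mm with a bow handle on top, 55 mm tall overall; origin at the centre of its base
- blade: bystander: round knife blade, disc of 110 mm diameter, 4 mm thick, lying flat; origin at the centre of its underside

How it is judged:
By the outcome, as a careful person would: the job done as asked, in the order asked, and still so for the second after the job is handed in, while the arm keeps its last pose, push and grip.
It also fails if it takes over 64 s, if anything falls off the work surface, if the arm or the gripper's body presses on something with over 40 N, if the wrist force passes 120 N, or if a joint passes its speed limit or range.

## Working session

There is one attempt and no reset: what is moved stays moved. The work goes in short steps, Python scripts to look and compute and a shell command to move; the robot and the scene stay as the last step left them, time stands still between calls to the robot, and variables do not carry over. Pictures are saved under pics/ and viewed, about 8 in all and at most 12, crops included, and the job is handed in when it is done.

```bash
mkdir -p pics; ls; cat > h.py <<'E'
import numpy as np, cv2
from scipy.spatial.transform import Rotation as R
from workcell import manip
def snap(cam,name,crop=None,scale=1):
    im=manip.camera(cam); 
    o=im[:,:,::-1]
    if crop: o=o[crop[1]:crop[3],crop[0]:crop[2]]
    cv2.imwrite('pics/'+name,cv2.resize(o,None,fx=scale,fy=scale,interpolation=cv2.INTER_CUBIC)); return im
def rot(r):
    r=np.array(r,float)
    return r if r.shape==(3,3) else R.from_quat(r).as_matrix()
def ray(cam,uv,z,ci=None):
    c=ci or manip.camera_info(cam)
    d=rot(c['rotation'])@np.linalg.inv(np.array(c['mtx']))@np.array([uv[0],uv[1],1.])
    p=np.array(c['xyz']); return p+d*(z-p[2])/d[2]
def proj(cam,P,ci=None):
    c=ci or manip.camera_info(cam)
    q=np.array(c['mtx'])@(rot(c['rotation']).T@(np.array(P)-np.array(c['xyz']))); return q[:2]/q[2]
E
python3 - <<'E'
from h import *
print(manip.get_obs())
for c in['top','scene']:
    i=manip.camera_info(c);print(c,np.round(i['xyz'],3),np.round(i['rotation'],3).tolist(),i['mtx'])
    snap(c,c+'0.png',scale=1.4)
    for q in ['fixture','end_stop','side_stop','bezel','block_mid','pad','oiler','weight','blade']:
        for r in manip.recognise(c,q)[:2]: print(q,np.round(r['bbox']),round(r['conf'],2),np.round(ray(c,((r['bbox'][0]+r['bbox'][2])/2,(r['bbox'][1]+r['bbox'][3])/2),0.05),3))
E
```

```text
pics
{'clock': 0.0, 'joint_pos': array([-1.21160642,  0.33284462, -0.06471485,  1.46091974,  0.02156501,
        1.34989035, -0.08851889]), 'joint_velocities': array([ 0.00149868,  0.00142338,  0.00021047,  0.00060008, -0.00049502,
        0.00080151, -0.00046426]), 'tau': array([-1.53704721e-03, -6.25459743e+01,  4.82807925e-02, -3.91592252e+01,
        1.60921784e-02,  1.00479749e-02, -3.21215694e-07]), 'position': array([0.23272279, 0.57969238, 0.24954325]), 'ee_rot': array([ 1.89733701e-01,  9.81835350e-01, -6.74000982e-04, -1.17930490e-04]), 'ft_force': array([-0.04177597,  0.22182186,  0.13741763]), 'torque': array([-0.02523796,  0.05128948,  0.01223822]), 'grip_width': 0.9969009675976326}
top [0.272 0.007 1.485] [0.71, -0.698, 0.066, -0.071] [[526.2425542    0.         294.65399805]
 [  0.         526.2425542  207.24598238]
 [  0.           0.           1.        ]]
fixture [228. 172. 301. 261.] 0.61 [0.527 0.102 0.05 ]
end_stop [254. 202. 275. 217.] 0.61 [0.548 0.103 0.05 ]
side_stop [251. 220. 262. 232.] 0.41 [0.501 0.124 0.05 ]
bezel [251. 186. 270. 204.] 0.68 [0.589 0.115 
[... 267 characters left out ...]
[ 0.602 -0.34   0.05 ]
blade [146. 199. 182. 237.] 0.84 [0.519 0.38  0.05 ]
scene [1.429 0.131 0.701] [0.578, 0.671, -0.349, -0.306] [[445.79263648   0.         270.48215225]
 [  0.         445.79263648 208.94941846]
 [  0.           0.           1.        ]]
fixture [268. 206. 350. 268.] 0.96 [0.597 0.108 0.05 ]
bezel [300. 225. 325. 245.] 0.63 [0.589 0.115 0.05 ]
block_mid [166. 186. 188. 211.] 0.82 [ 0.488 -0.25   0.05 ]
pad [167. 186. 190. 212.] 0.6 [ 0.491 -0.245  0.05 ]
oiler [182. 204. 206. 242.] 0.79 [ 0.587 -0.176  0.05 ]
weight [105. 214. 142. 250.] 0.59 [ 0.648 -0.33   0.05 ]
weight [401. 233. 446. 261.] 0.29 [0.595 0.37  0.05 ]
blade [399. 233. 446. 264.] 0.67 [0.6   0.367 0.05 ]
```

```bash
python3 - <<'E'
from h import *
snap('top','t1.png',(130,150,450,280),2.5)
i=manip.camera_info('wrist');print(np.round(i['xyz'],3),np.round(rot(i['rotation']),3).tolist(),i['mtx'])
o=manip.get_obs();T=rot(o['ee_rot']);print('cam in tool',np.round(T.T@(np.array(i['xyz'])-o['position']),4), np.round(T.T@rot(i['rotation']),3).tolist())
d=np.array([0.589,0.113,0.25])-o['position'];print((T.T@d).round(4))
E
```

```text
[0.173 0.605 0.373] [[0.372, 0.897, 0.24], [0.928, -0.36, -0.095], [0.001, 0.258, -0.966]] [[331.51904507   0.         277.34224209]
 [  0.         331.51904507 208.47271138]
 [  0.           0.           1.        ]]
cam in tool [ 0.0654  0.001  -0.123 ] [[0.001, -0.966, -0.258], [1.0, 0.0, 0.001], [-0.001, -0.258, 0.966]]
[-5.045e-01 -3.007e-01  3.000e-04]
```

View pics/t1.png

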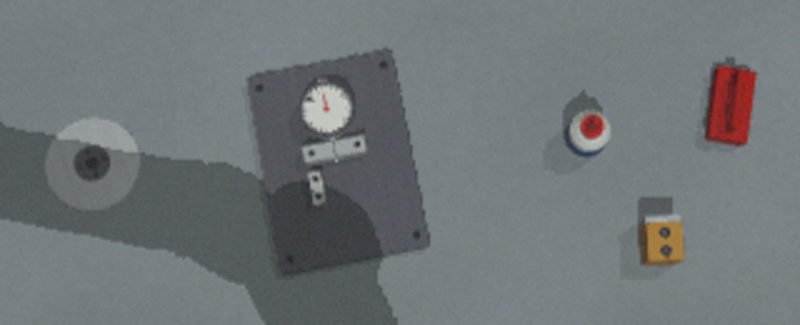

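```bash
R='{"offset":[-0.336,-0.2,0],"rotation":[0,0,0],"fingers":1}'; python3 -m jog '[{"offset":[-0.336,-0.2,0],"rotation":[0,0,0],"fingers":1},{"offset":[-0.336,-0.2,0],"rotation":[0,0,0],"fingers":1},{"offset":[-0.336,-0.2,0],"rotation":[0,0,0],"fingers":1},{"offset":[-0.336,-0.2,0],"rotation":[0,0,0],"fingers":1},{"offset":[-0.336,-0.2,0],"rotation":[0,0,0],"fingers":1},{"offset":[-0.336,-0.2,0],"rotation":[0,0,0],"fingers":1},{"offset":[-0.336,-0.2,0],"rotation":[0,0,0],"fingers":1},{"offset":[-0.336,-0.2,0],"rotation":[0,0,0],"fingers":1}]'; python3 - <<'E'
from h import *
o=manip.get_obs();T=rot(o['ee_rot']);print(o['position'],T.round(3).tolist(),((T.T@(np.array([0.589,0.113,0.2])-o['position']))/.15).round(3))
E
```

```text
clock: 2.05
position: [0.5186, 0.2055, 0.2507]
ee_rot: [0.19, 0.982, 0.0, 0.0]
ft_force: [1.2, 0.4, -0.0]
grip_width: 0.998
[0.51856965 0.20549621 0.2506689 ] [[-0.928, 0.372, 0.001], [0.372, 0.928, 0.001], [-0.0, 0.001, -1.0]] [-0.665 -0.398  0.338]
```

```bash
python3 -m jog '[{"offset":[-0.333,-0.2,0.16],"rotation":[0,0,0],"fingers":1},{"offset":[-0.333,-0.2,0.16],"rotation":[0,0,0],"fingers":1},{"offset":[0,0,0],"rotation":[0,0,-0.09],"fingers":1},{"offset":[0,0,0],"rotation":[0,0,-0.09],"fingers":1},{"offset":[0,0,0],"rotation":[0,0,-0.09],"fingers":1},{"offset":[0,0,0],"rotation":[0,0,0],"fingers":1},{"offset":[0,0,0],"rotation":[0,0,0],"fingers":1}]'; python3 - <<'E'
from h import *
i=manip.camera_info('wrist');o=manip.get_obs();T=rot(o['ee_rot']);print(o['position'],T.round(3).tolist(),o['joint_pos'].round(2))
snap('wrist','w1.png',scale=1.4)
for q in ['fixture','end_stop','side_stop','bezel']:
  for r in manip.recognise('wrist',q)[:2]:
    b=r['bbox'];print(q,np.round(b),round(r['conf'],2),ray('wrist',((b[0]+b[2])/2,(b[1]+b[3])/2),0.055,i).round(4))
E
```

```text
clock: 2.92
position: [0.5874, 0.1149, 0.2027]
ee_rot: [-0.077, 0.997, 0.0, 0.0]
ft_force: [-0.1, -0.8, 0.2]
grip_width: 0.997
[0.58737553 0.11491502 0.20272384] [[-0.988, -0.153, 0.0], [-0.153, 0.988, 0.0], [-0.0, 0.0, -1.0]] [-0.47  0.3   0.24  1.61 -0.08  1.24  1.51]
fixture [158.   4. 368. 259.] 0.59 [0.5338 0.0961 0.055 ]
end_stop [230. 142. 315. 165.] 0.59 [0.5497 0.1065 0.055 ]
side_stop [294.  82. 311. 126.] 0.71 [0.5081 0.1234 0.055 ]
bezel [236. 167. 311. 246.] 0.75 [0.5936 0.1137 0.055 ]
```

View pics/w1.png

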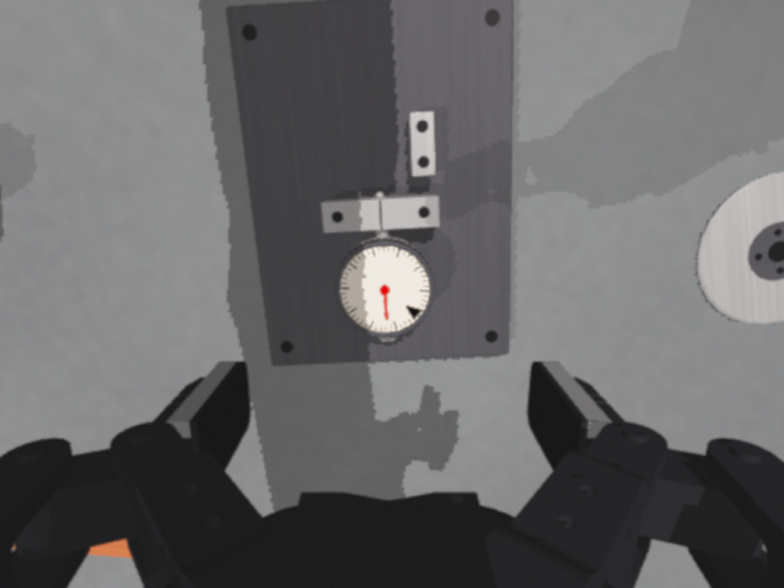

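```bash
cat >> h.py <<'E'
def dial(im,ci,c,z=0.057):
    """angle of wedge and pointer about centre c, world (CCW), from wrist image"""
    n=400; s=0.0002; 
    g=(np.arange(n)-n/2)*s
    X,Y=np.meshgrid(g,g) ; 
    P=np.stack([c[0]+X,c[1]+Y,np.full_like(X,z)],-1).reshape(-1,3)
    K=np.array(ci['mtx']);q=(K@(rot(ci['rotation']).T@(P-np.array(ci['xyz'])).T));uv=(q[:2]/q[2]).reshape(2,n,n).astype(np.float32)
    w=cv2.remap(im,uv[0],uv[1],cv2.INTER_CUBIC).astype(int); r=np.hypot(X,Y)
    red=(w[...,0]>130)&(w[...,1]<90)&(r<.03)&(r>.007)
    return w,X,Y,r,red
E
python3 - <<'E'
from h import *
i=manip.camera_info('wrist'); im=cv2.imread('pics/w1.png')[:,:,::-1]; im=cv2.resize(im,(560,420),interpolation=cv2.INTER_AREA)
b=[ray('wrist',np.array(p)/1.4,0.02,i) for p in [(249.5,32),(492,17),(491,336.5),(287,347)]]
b=np.array(b);print(b.round(4)); m=b.mean(0)
xa=(b[3]+b[2]-b[0]-b[1]);ya=b[1]+b[2]-b[0]-b[3];print('centre',m.round(4),'yaw',np.arctan2(xa[1],xa[0]),np.arctan2(-ya[0],ya[1]))
es=[ray('wrist',np.array(p)/1.4,0.045,i) for p in [(338,217),(424,212)]];print(np.round(es,4), np.arctan2(*(es[0]-es[1])[[0,1]]*[1,-1]))
c=ray('wrist',np.array((385,290))/1.4,0.057,i);print('dial',c.round(4))
w,X,Y,r,red=dial(im,i,c)
cv2.imwrite('pics/d1.png',w.clip(0,255).astype(np.uint8)[:,:,::-1])
print('red',np.arctan2(Y[red].mean(),X[red].mean()),r[red].max())
for lo in (.012,.015,.018,.02):
  k=(w.sum(-1)<200)&(r>lo)&(r<lo+.003); print(lo,k.sum(),np.arctan2(Y[k].mean(),X[k].mean()) if k.sum() else 0)
p=ray('wrist',np.array((412,311))/1.4,0.057,i)-c;print(np.arctan2(p[1],p[0]),np.hypot(*p[:2])); p=ray('wrist',np.array((387.5,318))/1.4,0.057,i)-c;print(np.arctan2(p[1],p[0]),np.hypot(*p[:2]))
E
```

```text
[[0.4593 0.0126 0.02  ]
 [0.4289 0.1529 0.02  ]
 [0.6246 0.195  0.02  ]
 [0.6548 0.0548 0.02  ]]
centre [0.5419 0.1038 0.02  ] yaw 0.21233107143306928 0.21284328035762567
[[0.5561 0.0807 0.045 ]
 [0.5451 0.1312 0.045 ]] 0.2152568238789612
dial [0.5933 0.1152 0.057 ]<stdin>:10: RuntimeWarning: Mean of empty slice.
  ret = ret.dtype.type(ret / rcount)
Traceback (most recent call last):
ValueError: zero-size array to reduction operation maximum which has no identity
```

```bash
python3 - <<'E'
from h import *
i=manip.camera_info('wrist'); im=manip.camera('wrist').copy()
c=np.array([.5935,.1151])
w,X,Y,r,_=dial(im,i,c)
cv2.imwrite('pics/d1.png',w.clip(0,255).astype(np.uint8)[:,:,::-1])
rd=(w[...,0]-w[...,1]); red=(rd>60)&(r>.007)&(r<.03)
print(rd.max(),red.sum(),r[red].max(),np.arctan2(Y[red].mean(),X[red].mean()))
for lo in (.012,.015,.018,.02):
  k=(w.sum(-1)<200)&(r>lo)&(r<lo+.003); print(lo,k.sum(),np.arctan2(Y[k].mean(),X[k].mean()) if k.sum() else 0)
for q in [(412,311),(387.5,318)]:
  p=ray('wrist',np.array(q)/1.4,0.057,i)[:2]-c;print(np.arctan2(p[1],p[0]),np.hypot(*p))
E
```

```text
227 536 0.017964409258308497 0.17483353232146795
0.012 0 0
0.015 1 1.072336916328218
0.018 145 1.075036246926249
0.02 267 1.0753664416551314
1.0602470337537224 0.020965804676701776
0.24945424445590852 0.01752133325599498
```

```bash
python3 -m jog '[{"offset":[-0.041,-0.005,0.25],"rotation":[0,0,0],"fingers":1},{"offset":[0,0,0.31],"rotation":[0,0,0],"fingers":1},{"offset":[0,0,0.25],"rotation":[0,0,0],"fingers":1},{"offset":[0,0,0.12],"rotation":[0,0,0],"fingers":1},{"offset":[0,0,0],"rotation":[0,0,0],"fingers":0.6},{"offset":[0,0,0],"rotation":[0,0,0],"fingers":0.3},{"offset":[0,0,0],"rotation":[0,0,0],"fingers":0.3},{"offset":[0,0,0],"rotation":[0,0,0],"fingers":0.3}]' 30; python3 - <<'E'
from h import *
snap('wrist','w2.png')
E
```

```text
clock: 4.22
position: [0.5947, 0.1135, 0.065]
ee_rot: [-0.078, 0.997, -0.001, 0.001]
ft_force: [-0.6, -4.9, -0.2]
grip_width: 0.684
```

View pics/w2.png

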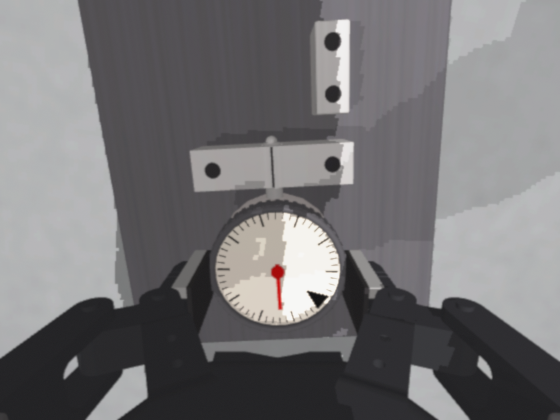

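```bash
cat >> h.py <<'E'
def gauge(z=0.057):
    ci=manip.camera_info('wrist'); im=manip.camera('wrist').copy()
    # hub from red blob: refine centre by dial white disc fit
    a=im.astype(int); red=((a[...,0]-a[...,1])>70)&((a[...,0]-a[...,2])>70)
    n,l,st,ce=cv2.connectedComponentsWithStats(red.astype(np.uint8))
    exp=proj('wrist',[.5935,.1151,z],ci); k=1+np.argmin([np.hypot(*(ce[j]-exp))+(st[j,4]<20)*1e3 for j in range(1,n)])
    m=(l==k).astype(np.uint8); dt=cv2.distanceTransform(m,cv2.DIST_L2,5); ys,xs=np.where(dt>dt.max()*.8); hub=np.array([xs.mean(),ys.mean()])
    c=ray('wrist',hub,z,ci)[:2]
    w,X,Y,r,_=dial(im,ci,c,z)
    rd=((w[...,0]-w[...,1])>70)&(r>.009)&(r<.03); p=np.arctan2(Y[rd].mean(),X[rd].mean())
    out=[]
    for lo,hi in((.015,.018),(.018,.021),(.015,.022)):
        d=((w.max(-1)<80)&(r>lo)&(r<hi)).astype(np.uint8); n,l,st,ce=cv2.connectedComponentsWithStats(d)
        if n>1:
            j=1+np.argmax(st[1:,4]); q=l==j; out.append((round(float(np.arctan2(Y[q].mean(),X[q].mean())-p),3),int(st[j,4])))
    return im,hub.round(1),c.round(4),round(float(p),3),round(float(r[rd].max()),4),out
E
python3 - <<'E'
from h import *
print(gauge()[1:])
o=manip.get_obs();print(o['joint_pos'].round(2),o['ft_force'],o['torque'])
E
```

```text
(array([277.1, 271.9]), array([0.5931, 0.1143]), 0.224, 0.0181, [(0.894, 38), (0.886, 202), (0.886, 346)])
[-0.44  0.46  0.22  1.72 -0.11  0.98  1.55] [-0.19598041 -4.87789227 -0.8275122 ] [-1.37937902  0.03543868  0.05750402]
```

```bash
python3 -m jog '[{"offset":[0.006,-0.008,0],"rotation":[0,0,0],"fingers":0.3},{"offset":[0,0,0],"rotation":[0,0,0.08],"fingers":0.3},{"offset":[0,0,0],"rotation":[0,0,0.08],"fingers":0.3},{"offset":[0,0,0],"rotation":[0,0,0.08],"fingers":0.3},{"offset":[0,0,0],"rotation":[0,0,0.08],"fingers":0.3},{"offset":[0,0,0],"rotation":[0,0,0.08],"fingers":0.3},{"offset":[0,0,0],"rotation":[0,0,0.04],"fingers":0.3},{"offset":[0,0,0],"rotation":[0,0,0],"fingers":0.3}]'; python3 - <<'E'
from h import *
print(gauge()[1:])
o=manip.get_obs();print(o['position'],R.from_quat(o['ee_rot']).as_matrix().round(3)[:2,1],o['ft_force'],o['torque'])
E
```

```text
clock: 5.32
position: [0.5943, 0.1125, 0.065]
ee_rot: [0.354, 0.935, 0.0, 0.002]
ft_force: [1.5, -5.7, 4.5]
grip_width: 0.68
(array([277.2, 272.1]), array([0.5932, 0.1147]), 0.228, 0.0187, [(-0.003, 190), (-0.004, 303)])
[0.5942988  0.11248739 0.06500595] [0.662 0.75 ] [ 1.70189765 -6.65717492  4.00770047] [-1.56194115 -0.13013418 -0.07849328]
```

```bash
python3 -m jog '[{"offset":[0,0,0],"rotation":[0,0,0],"fingers":0.6},{"offset":[0,0,0],"rotation":[0,0,0],"fingers":1},{"offset":[0,0,0],"rotation":[0,0,0],"fingers":1},{"offset":[0,0,0],"rotation":[0,0,0],"fingers":1}]'; python3 - <<'E'
from h import *
g=gauge();print(g[1:]);cv2.imwrite('pics/w3.png',cv2.resize(g[0][210:335,200:355,::-1],None,fx=4,fy=4,interpolation=cv2.INTER_CUBIC))
o=manip.get_obs();print(o['position'],o['grip_width'],o['ft_force'])
E
```

```text
clock: 5.88
position: [0.5928, 0.1141, 0.0632]
ee_rot: [0.353, 0.936, 0.0, -0.0]
ft_force: [-0.2, -0.4, -0.3]
grip_width: 1.002
(array([276.6, 278.9]), array([0.5933, 0.1146]), 0.234, 0.0185, [(-0.005, 208), (-0.007, 325)])
[0.59286848 0.11401205 0.06323199] 0.9994016344874325 [ 0.09077475  0.38750691 -0.04169022]
```

View pics/w3.png

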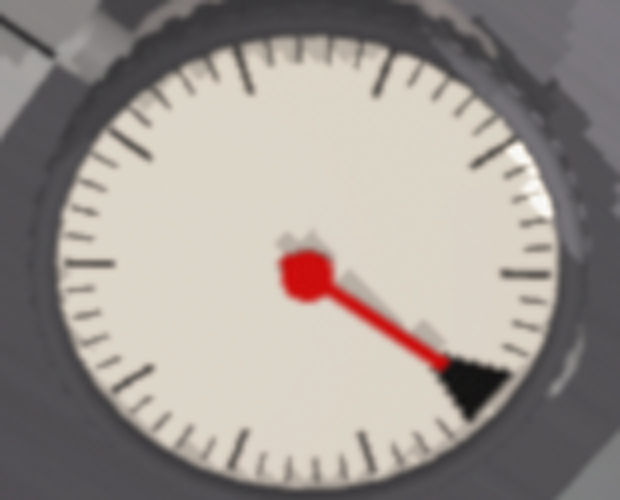

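```bash
python3 -m jog '[{"offset":[0,0,-0.2],"rotation":[0,0,0],"fingers":1},{"offset":[0,0,-0.2],"rotation":[0,0,-0.086],"fingers":1},{"offset":[0,0,0],"rotation":[0,0,-0.09],"fingers":1},{"offset":[0,0,0],"rotation":[0,0,-0.09],"fingers":1},{"offset":[0,0,0],"rotation":[0,0,-0.09],"fingers":1},{"offset":[0,0,0],"rotation":[0,0,-0.09],"fingers":1},{"offset":[0,0,0],"rotation":[0,0,0],"fingers":1}]'; python3 - <<'E'
from h import *
for z in (.057,.059): print(gauge(z)[1:])
o=manip.get_obs();T=rot(o['ee_rot']);print(o['position'],T.round(3).tolist(),o['joint_pos'].round(2));print(T.T@(np.array([.45,-.253,.2])-o['position'])/.15)
E
```

```text
clock: 6.8
position: [0.5929, 0.1138, 0.1232]
ee_rot: [-0.084, 0.996, 0.0, -0.0]
ft_force: [0.1, 0.7, 0.1]
grip_width: 1.001
(array([276.2, 231.8]), array([0.5931, 0.1142]), 0.226, 0.019, [(-0.031, 129), (-0.031, 225)])
(array([276.2, 231.8]), array([0.5925, 0.1141]), 0.228, 0.0187, [(-0.03, 146), (-0.031, 251)])
[0.59284206 0.11377948 0.12312227] [[-0.986, -0.165, -0.0], [-0.165, 0.986, 0.0], [0.0, 0.0, -1.0]] [-0.47  0.39  0.25  1.68 -0.11  1.09  1.55]
[ 1.34286515 -2.25441345 -0.51267175]
```

```bash
cat >> h.py <<'E'
def gauge2(c0=(.593,.1143),z=0.0565):
    ci=manip.camera_info('wrist'); im=manip.camera('wrist').copy()
    w,X,Y,r,_=dial(im,ci,c0,z); g=w.astype(np.uint8)
    br=((w[...,1]>110)&(r<.034)).astype(np.uint8)
    br=cv2.morphologyEx(br,cv2.MORPH_CLOSE,np.ones((3,3),np.uint8))
    cs,_=cv2.findContours(br,cv2.RETR_EXTERNAL,cv2.CHAIN_APPROX_NONE); k=cv2.convexHull(max(cs,key=cv2.contourArea))
    el=cv2.fitEllipse(k); s=.0002; d=(np.array(el[0])-200)*s; rad=np.array(el[1])*s/2
    x,y=X-d[0],Y-d[1]; rr=np.hypot(x,y)
    rd=((w[...,0]-w[...,1])>60)&(rr<.03); v=np.stack([X[rd],Y[rd]],1); cc=np.cov((v-v.mean(0)).T); ev=np.linalg.eigh(cc)[1][:,1]; ev*=np.sign(ev[0])
    dk=((w.max(-1)<95)&(rr>.013)&(rr<rad.min()-.0012)).astype(np.uint8); n,l,st,ce=cv2.connectedComponentsWithStats(dk); j=1+np.argmax(st[1:,4]); q=l==j
    # tip of pointer relative to the disc centre too
    t=rd&(rr>.014)
    return g,dict(c=(np.array(c0)+d).round(4),rad=rad.round(4),pca=round(float(np.arctan2(ev[1],ev[0])),3),tip=round(float(np.arctan2(y[t].mean(),x[t].mean())),3),wedge=round(float(np.arctan2(y[q].mean(),x[q].mean())),3),n=int(q.sum()),rw=rr[q].mean().round(4))
E
python3 - <<'E'
from h import *
g,d=gauge2();print(d);cv2.imwrite('pics/d4.png',cv2.resize(g[::-1,:,::-1],None,fx=1.5,fy=1.5))
E
```

```text
{'c': array([0.5933, 0.1147]), 'rad': array([0.0269, 0.0272]), 'pca': 0.219, 'tip': 0.197, 'wedge': 0.171, 'n': 678, 'rw': np.float64(0.0225)}
```

View pics/d4.png

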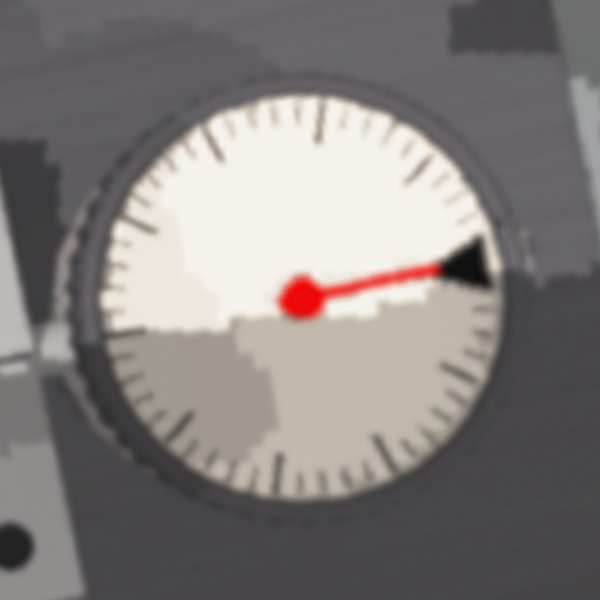

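```bash
python3 -m jog '[{"offset":[0,0,-0.35],"rotation":[0,0,0],"fingers":1},{"offset":[0.192,-0.322,-0.16],"rotation":[0,0,0],"fingers":1},{"offset":[0.192,-0.322,0],"rotation":[0,0,0],"fingers":1},{"offset":[0.192,-0.322,0],"rotation":[0,0,0],"fingers":1},{"offset":[0.192,-0.322,0],"rotation":[0,0,0],"fingers":1},{"offset":[0.192,-0.322,0],"rotation":[0,0,0],"fingers":1},{"offset":[0.192,-0.322,0],"rotation":[0,0,0],"fingers":1},{"offset":[0.192,-0.322,0],"rotation":[0,0,0],"fingers":1}]';python3 -m jog '[{"offset":[0,0,0],"rotation":[0,0,0],"fingers":1},{"offset":[0,0,0],"rotation":[0,0,0],"fingers":1}]'; python3 - <<'E'
from h import *
i=manip.camera_info('wrist');o=manip.get_obs();T=rot(o['ee_rot']);print(o['position'],T.round(3).tolist(),o['joint_pos'].round(2))
im=snap('wrist','b1.png',scale=1.4)
for q in ['block_mid','pad','oiler']:
  for r in manip.recognise('wrist',q)[:2]:
    b=r['bbox'];print(q,np.round(b),round(r['conf'],2),ray('wrist',((b[0]+b[2])/2,(b[1]+b[3])/2),0.052,i).round(4))
E
```

```text
clock: 7.95
position: [0.4507, -0.255, 0.1999]
ee_rot: [-0.084, 0.996, 0.0, 0.0]
ft_force: [1.1, 0.0, -0.1]
grip_width: 0.997
clock: 8.2
position: [0.4518, -0.2529, 0.1996]
ee_rot: [-0.084, 0.996, 0.0, 0.0]
ft_force: [0.3, 1.0, -0.0]
grip_width: 0.998
[ 0.45175582 -0.25292922  0.19962981] [[-0.986, -0.168, 0.0], [-0.168, 0.986, 0.001], [-0.0, 0.001, -1.0]] [-0.06  0.13  0.53  1.84 -0.07  1.19  2.23]
block_mid [244. 162. 293. 235.] 0.59 [ 0.4517 -0.2591  0.052 ]
pad [243. 164. 296. 233.] 0.91 [ 0.4516 -0.2583  0.052 ]
pad [160. 283. 198. 355.] 0.2 [ 0.5786 -0.3226  0.052 ]
oiler [303. 290. 360. 360.] 0.88 [ 0.5616 -0.1816  0.052 ]
```

View pics/b1.png

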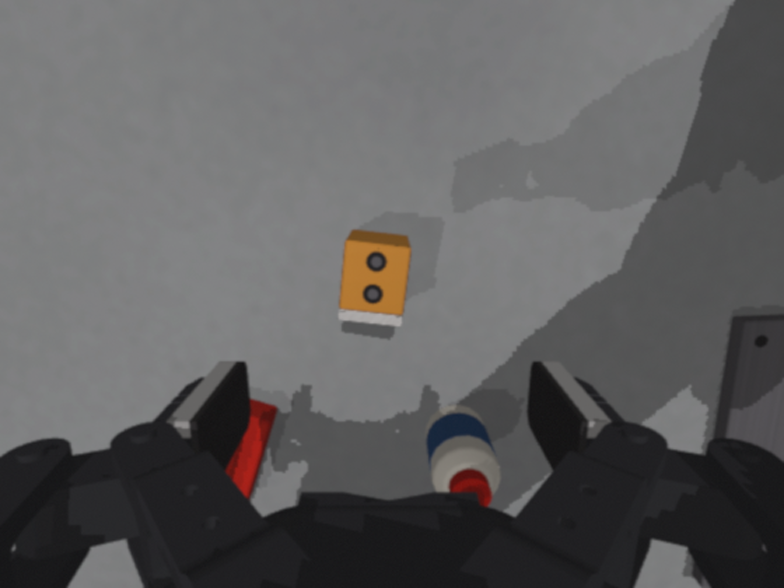

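```bash
python3 - <<'E'
from h import *
i=manip.camera_info('wrist');o=manip.get_obs();T=rot(o['ee_rot'])
b=np.array([ray('wrist',np.array(p)/1.4,0.052,i) for p in [(346,241),(410.5,247),(401.5,325),(338.5,320)]]);print(b.round(4))
c=b.mean(0);xa=b[3]+b[2]-b[0]-b[1];ya=b[0]+b[3]-b[1]-b[2];ya=-ya
print(c.round(4),np.hypot(*xa[:2])/2,np.hypot(*ya[:2])/2,np.arctan2(xa[1],xa[0]),np.arctan2(-ya[0],ya[1]),'tool yaw',np.arctan2(T[0,0]*-1,1)*0+np.arctan2(-T[1,0],-T[0,0]))
print((T.T@(c-o['position'])/.15).round(3))
E
```

```text
[[ 0.4332 -0.2795  0.052 ]
 [ 0.4302 -0.2416  0.052 ]
 [ 0.4787 -0.2381  0.052 ]
 [ 0.4822 -0.2768  0.052 ]]
[ 0.4561 -0.259   0.052 ] 0.048876835759863 0.03841923443054425 0.06299502801114851 0.08384941073350087 tool yaw 0.1719257517431751
[-0.018 -0.049  0.984]
```

```bash
python3 -m jog '[{"offset":[-0.02,-0.049,0],"rotation":[0,0,0],"fingers":1},{"offset":[0,0,0.25],"rotation":[0,0,0.048],"fingers":1},{"offset":[0,0,0.3],"rotation":[0,0,0],"fingers":1},{"offset":[0,0,0.3],"rotation":[0,0,0],"fingers":1},{"offset":[0,0,0.165],"rotation":[0,0,0],"fingers":1},{"offset":[0,0,0],"rotation":[0,0,0],"fingers":0.4},{"offset":[0,0,0],"rotation":[0,0,0],"fingers":0},{"offset":[0,0,0],"rotation":[0,0,0],"fingers":-0.2}]' 60; python3 -m jog '[{"offset":[0,0,0],"rotation":[0,0,0],"fingers":-0.2},{"offset":[0,0,0],"rotation":[0,0,0],"fingers":-0.2},{"offset":[0,0,0],"rotation":[0,0,0],"fingers":-0.2}]'; python3 - <<'E'
from h import *
snap('wrist','b2.png')
E
```

```text
clock: 9.4
position: [0.4568, -0.2608, 0.049]
ee_rot: [-0.037, 0.999, -0.0, 0.001]
ft_force: [1.1, -0.4, 1.1]
grip_width: 0.452
clock: 9.78
position: [0.4568, -0.2608, 0.049]
ee_rot: [-0.037, 0.999, -0.0, 0.001]
ft_force: [0.4, -0.3, 6.3]
grip_width: 0.452
```

View pics/b2.png

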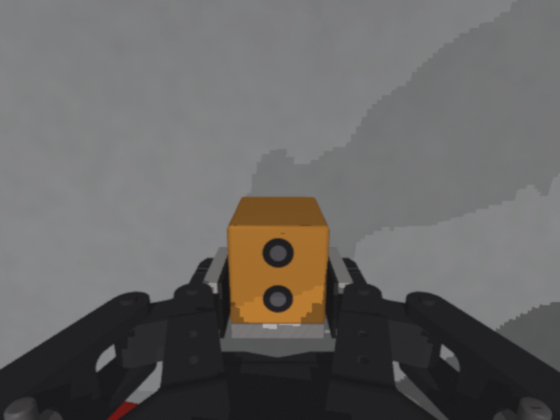

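```bash
python3 - <<'E'
from h import *
o=manip.get_obs();T=rot(o['ee_rot'])
for z in (.052,):
  a=ray('wrist',(278,225.5),z);b=ray('wrist',(278,337.5),z);print('back/front in tool',(T.T@(a-o['position'])).round(4),(T.T@(b-o['position'])).round(4))
E
python3 -m jog '[{"offset":[0,0,-0.15],"rotation":[0,0,0],"fingers":-0.2},{"offset":[0,0,-0.3],"rotation":[0,0,0],"fingers":-0.2},{"offset":[0,0,-0.3],"rotation":[0,0,0],"fingers":-0.2},{"offset":[0,0,0],"rotation":[0,0,-0.07],"fingers":-0.2},{"offset":[0,0,0],"rotation":[0,0,0],"fingers":-0.2},{"offset":[0,0,0],"rotation":[0,0,0],"fingers":-0.2}]' ; python3 - <<'E'
from h import *
o=manip.get_obs();T=rot(o['ee_rot']);print(o['position'],'yaw',np.arctan2(-T[1,0],-T[0,0]),o['joint_pos'].round(2),o['ft_force'])
print((T.T@(np.array([.4969,.0764,.16])-o['position'])/.15).round(3))
E
```

```text
back/front in tool [ 0.0262  0.0014 -0.0031] [-0.0231  0.0014 -0.0029]
clock: 10.58
position: [0.455, -0.2599, 0.1591]
ee_rot: [-0.105, 0.994, 0.0, -0.001]
ft_force: [-0.1, -0.6, -6.8]
grip_width: 0.455
[ 0.45495779 -0.2599133   0.15910773] yaw 0.2112291742777455 [-0.04  0.19  0.53  1.87 -0.11  1.11  2.31] [-0.13561653 -0.55497772 -6.80855802]
[-0.743  2.134 -0.005]
```

```bash
python3 -m jog '[{"offset":[-0.124,0.355,0],"rotation":[0,0,0],"fingers":-0.2},{"offset":[-0.124,0.355,0],"rotation":[0,0,0],"fingers":-0.2},{"offset":[-0.124,0.355,0],"rotation":[0,0,0],"fingers":-0.2},{"offset":[-0.124,0.355,0],"rotation":[0,0,0],"fingers":-0.2},{"offset":[-0.124,0.355,0],"rotation":[0,0,0],"fingers":-0.2},{"offset":[-0.124,0.355,0],"rotation":[0,0,0],"fingers":-0.2},{"offset":[0,0,0],"rotation":[0,0,0],"fingers":-0.2},{"offset":[0,0,0],"rotation":[0,0,0],"fingers":-0.2}]' ; python3 - <<'E'
from h import *
o=manip.get_obs();T=rot(o['ee_rot']);print(o['position'],'yaw',np.arctan2(-T[1,0],-T[0,0]),o['joint_pos'].round(2),o['ft_force'])
snap('wrist','f1.png',scale=1.4)
E
```

```text
clock: 11.58
position: [0.4963, 0.0751, 0.1592]
ee_rot: [-0.106, 0.994, -0.0, -0.001]
ft_force: [-0.5, -1.1, -6.8]
grip_width: 0.452
[0.49632083 0.0751398  0.15916763] yaw 0.21297593389504904 [-0.47  0.13  0.25  1.91 -0.04  1.11  1.57] [-0.47719478 -1.05498373 -6.82725373]
```

View pics/f1.png

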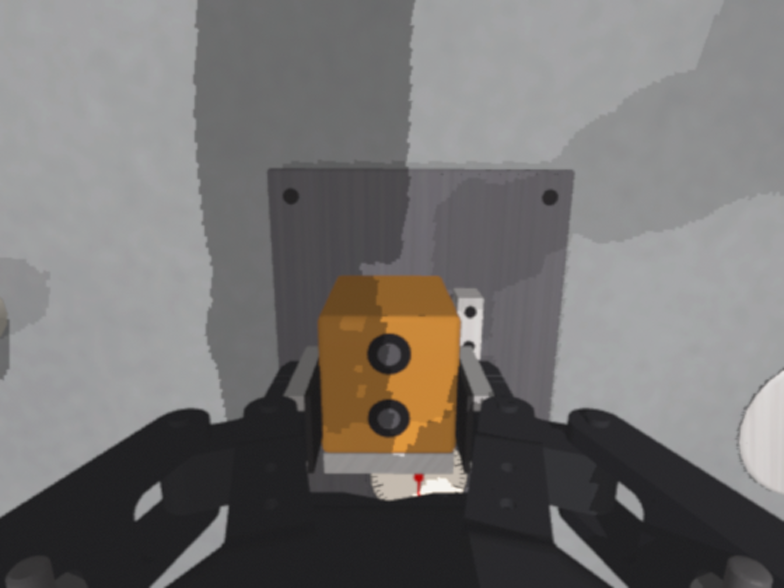

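```bash
python3 -m jog '[{"offset":[0,0,0.2],"rotation":[0,0,0],"fingers":-0.2},{"offset":[0,0,0.2],"rotation":[0,0,0],"fingers":-0.2},{"offset":[0,0,0.12],"rotation":[0,0,0],"fingers":-0.2},{"offset":[0,0,0.05],"rotation":[0,0,0],"fingers":-0.2},{"offset":[0,0,0],"rotation":[0,0,0],"fingers":-0.2},{"offset":[0,0,0],"rotation":[0,0,0],"fingers":-0.2}]';python3 -m jog '[{"offset":[0,0,0.012],"rotation":[0,0,0],"fingers":-0.2},{"offset":[0,0,0.012],"rotation":[0,0,0],"fingers":-0.2},{"offset":[0,0,0],"rotation":[0,0,0],"fingers":-0.2}]'
```

```text
clock: 12.38
position: [0.4974, 0.0755, 0.0753]
ee_rot: [-0.107, 0.994, 0.0, 0.001]
ft_force: [0.3, 0.0, -7.1]
grip_width: 0.456
clock: 12.75
position: [0.4967, 0.0757, 0.0708]
ee_rot: [-0.107, 0.994, 0.0, -0.0]
ft_force: [-0.3, -0.2, -7.2]
grip_width: 0.455
```

```bash
python3 -m jog '[{"offset":[0,0,0.012],"rotation":[0,0,0],"fingers":-0.2},{"offset":[0,0,0.006],"rotation":[0,0,0],"fingers":-0.2},{"offset":[0,0,0],"rotation":[0,0,0],"fingers":-0.2}]';python3 -m jog '[{"offset":[0,0,0.01],"rotation":[0,0,0],"fingers":-0.2},{"offset":[0,0,0],"rotation":[0,0,0],"fingers":-0.2}]'
```

```text
clock: 13.12
position: [0.4975, 0.0759, 0.069]
ee_rot: [-0.107, 0.994, 0.0, 0.001]
ft_force: [-2.0, -0.9, 5.3]
grip_width: 0.454
clock: 13.38
position: [0.4986, 0.0761, 0.069]
ee_rot: [-0.107, 0.994, 0.0, 0.002]
ft_force: [-4.3, -1.2, 18.5]
grip_width: 0.451
```

```bash
python3 -m jog '[{"offset":[0,0,-0.01],"rotation":[0,0,0],"fingers":-0.2},{"offset":[-0.06,0.03,0],"rotation":[0,0,0],"fingers":-0.2},{"offset":[-0.06,0.03,0],"rotation":[0,0,0],"fingers":-0.2},{"offset":[0,0.015,0],"rotation":[0,0,0],"fingers":-0.2},{"offset":[0,0,0],"rotation":[0,0,0],"fingers":-0.2}]'; cat >> h.py <<'E'
def fx():
    o=manip.get_obs();T=rot(o['ee_rot']);a=.213;F=np.array([[np.cos(a),np.sin(a)],[-np.sin(a),np.cos(a)]])
    print('fix xy mm',(F@(o['position'][:2]-[.5425,.1017])*1e3).round(1),'z',round(o['position'][2]*1e3,1),'force fix',(F@o['ft_force'][:2]).round(1),'fz',round(o['ft_force'][2],1),'torque',o['torque'].round(2),'yaw',round(np.arctan2(-T[1,0],-T[0,0]),4),'tilt',T[:2,2].round(4))
E
python3 -c "
from h import *;fx()"
```

```text
clock: 14.0
position: [0.5134, 0.0908, 0.069]
ee_rot: [-0.107, 0.994, 0.0, 0.002]
ft_force: [2.1, -0.3, 4.2]
grip_width: 0.458
fix xy mm [-30.7  -4.5] z 69.0 force fix [ 2.  -0.7] fz 4.2 torque [-0.15 -0.53  0.01] yaw 0.2144 tilt [0.003  0.0006]
```

```bash
for k in 1; do python3 -m jog '[{"offset":[0,0.012,0],"rotation":[0,0,0],"fingers":-0.2},{"offset":[0,0.01,0],"rotation":[0,0,0],"fingers":-0.2},{"offset":[0,0,0],"rotation":[0,0,0],"fingers":-0.2}]' >/dev/null; python3 -c "
from h import *;fx()"; done; python3 -m jog '[{"offset":[0,0.01,0],"rotation":[0,0,0],"fingers":-0.2},{"offset":[0,0,0],"rotation":[0,0,0],"fingers":-0.2}]' >/dev/null; python3 -c "
from h import *;fx()"
```

```text
fix xy mm [-31.3  -1.7] z 69.0 force fix [ 0.7 -2.9] fz 7.7 torque [-0.65 -0.22  0.  ] yaw 0.2138 tilt [0.0021 0.    ]
fix xy mm [-31.3  -0.3] z 69.0 force fix [-0.1 -2.4] fz 8.2 torque [-0.71 -0.19 -0.06] yaw 0.2137 tilt [ 0.0021 -0.    ]
```

```bash
python3 -m jog '[{"offset":[0,0.008,0],"rotation":[0,0,0],"fingers":-0.2},{"offset":[0,0,0],"rotation":[0,0,0],"fingers":-0.2}]' >/dev/null; python3 -c "
from h import *;fx()"; python3 -m jog '[{"offset":[0,0.008,0],"rotation":[0,0,0],"fingers":-0.2},{"offset":[0,0,0],"rotation":[0,0,0],"fingers":-0.2}]' >/dev/null; python3 -c "
from h import *;fx()"
```

```text
fix xy mm [-31.3   0.8] z 69.0 force fix [ 0.  -2.8] fz 9.0 torque [-0.73 -0.2   0.03] yaw 0.2136 tilt [ 0.0021 -0.0001]
fix xy mm [-31.3   1. ] z 69.0 force fix [ 0.5 -6.8] fz 8.1 torque [-1.4  -0.35  0.04] yaw 0.2128 tilt [ 0.0023 -0.0011]
```

```bash
python3 -m jog '[{"offset":[-0.015,0,0],"rotation":[0,0,0],"fingers":-0.2},{"offset":[-0.012,0,0],"rotation":[0,0,0],"fingers":-0.2},{"offset":[0,0,0],"rotation":[0,0,0],"fingers":-0.2}]' >/dev/null; python3 -c "
from h import *;fx()"; python3 -m jog '[{"offset":[-0.012,0,0],"rotation":[0,0,0],"fingers":-0.2},{"offset":[0,0,0],"rotation":[0,0,0],"fingers":-0.2}]' >/dev/null; python3 -c "
from h import *;fx()"
```

```text
fix xy mm [-28.1   0.9] z 69.0 force fix [-3.9 -6.6] fz 14.1 torque [-1.55  0.68  0.06] yaw 0.2127 tilt [ 0.0003 -0.0014]
fix xy mm [-26.6   1. ] z 69.0 force fix [-6.2 -6.2] fz 14.3 torque [-1.62  1.01  0.03] yaw 0.2126 tilt [-0.0002 -0.0015]
```

```bash
python3 -m jog '[{"offset":[-0.007,0,0],"rotation":[0,0,0],"fingers":-0.2},{"offset":[0,0,0],"rotation":[0,0,0],"fingers":-0.2}]' >/dev/null; python3 -c "
from h import *;fx()"; python3 -m jog '[{"offset":[-0.007,0,0],"rotation":[0,0,0],"fingers":-0.2},{"offset":[0,0,0],"rotation":[0,0,0],"fingers":-0.2}]' >/dev/null; python3 -c "
from h import *;fx()"
```

```text
fix xy mm [-25.7   1. ] z 69.0 force fix [-7.  -5.9] fz 15.8 torque [-1.65  1.13  0.03] yaw 0.2127 tilt [-0.0004 -0.0015]
fix xy mm [-24.6   0.9] z 69.0 force fix [-7.6 -5.4] fz 16.6 torque [-1.64  1.16  0.08] yaw 0.2126 tilt [-0.0005 -0.0015]
```

```bash
python3 -m jog '[{"offset":[-0.007,0,-0.006],"rotation":[0,0,0],"fingers":-0.2},{"offset":[0,0,0],"rotation":[0,0,0],"fingers":-0.2}]' >/dev/null; python3 -c "
from h import *;fx()"; python3 -m jog '[{"offset":[-0.006,0,0],"rotation":[0,0,0],"fingers":-0.2},{"offset":[0,0,0],"rotation":[0,0,0],"fingers":-0.2}]' >/dev/null; python3 -c "
from h import *;fx()"
```

```text
fix xy mm [-24.6   0.9] z 69.0 force fix [-9.5 -5.9] fz 11.0 torque [-1.68  1.35  0.09] yaw 0.2127 tilt [-0.0026 -0.0022]
fix xy mm [-24.5   0.9] z 69.0 force fix [-13.   -5.8] fz 16.4 torque [-1.89  2.23  0.09] yaw 0.2127 tilt [-0.0045 -0.0025]
```

```bash
python3 -m jog '[{"offset":[-0.006,0.002,0],"rotation":[0,0,0],"fingers":-0.2},{"offset":[0,0,0],"rotation":[0,0,0],"fingers":-0.2}]' >/dev/null; python3 -c "
from h import *;fx()"; python3 -m jog '[{"offset":[-0.006,0.002,0],"rotation":[0,0,0],"fingers":-0.2},{"offset":[0,0,0],"rotation":[0,0,0],"fingers":-0.2}]' >/dev/null; python3 -c "
from h import *;fx()"
```

```text
fix xy mm [-24.4   1. ] z 69.0 force fix [-19.   -6.1] fz 21.2 torque [-2.25  3.26  0.07] yaw 0.2124 tilt [-0.0062 -0.003 ]
fix xy mm [-24.4   1. ] z 69.0 force fix [-23.2  -6.4] fz 25.5 torque [-2.62  4.26  0.16] yaw 0.2122 tilt [-0.0081 -0.0036]
```

```bash
python3 -m jog '[{"offset":[0.006,0.008,-0.012],"rotation":[0,0,0],"fingers":-0.2},{"offset":[0,0.008,0],"rotation":[0,0,0],"fingers":-0.2},{"offset":[0,0,0],"rotation":[0,0,0],"fingers":-0.2},{"offset":[0,0,0],"rotation":[0,0,0],"fingers":-0.2}]' >/dev/null; python3 -c "
from h import *;fx()"
```

```text
fix xy mm [-24.4   1.2] z 69.3 force fix [ -7.3 -15.2] fz -0.1 torque [-3.68  0.91  0.18] yaw 0.211 tilt [-0.0052 -0.0061]
```

```bash
python3 -m jog '[{"offset":[0,-0.005,0.008],"rotation":[0,0,0],"fingers":-0.2},{"offset":[0,0,0],"rotation":[-0.0025,-0.0045,0],"fingers":-0.2},{"offset":[0,0,0],"rotation":[0,0,0],"fingers":-0.2},{"offset":[0,0,0],"rotation":[0,0,0],"fingers":-0.2}]' >/dev/null; python3 -c "
from h import *;fx()"
```

```text
fix xy mm [-24.6   0.9] z 69.0 force fix [-14.8 -12.7] fz 13.6 torque [-3.77  2.44  0.19] yaw 0.2113 tilt [0.0019 0.0015]
```

```bash
python3 - <<'E'
from h import *
fx()
i=manip.camera('wrist');cv2.imwrite('pics/f2.png',np.hstack([cv2.resize(i[120:420,120:420,::-1],(400,400)),cv2.resize(manip.camera('scene')[195:275,262:342,::-1],(400,400),interpolation=cv2.INTER_CUBIC)]))
E
```

```text
fix xy mm [-24.6   0.9] z 69.0 force fix [-14.8 -12.7] fz 13.6 torque [-3.77  2.44  0.19] yaw 0.2113 tilt [0.0019 0.0015]
```

View pics/f2.png

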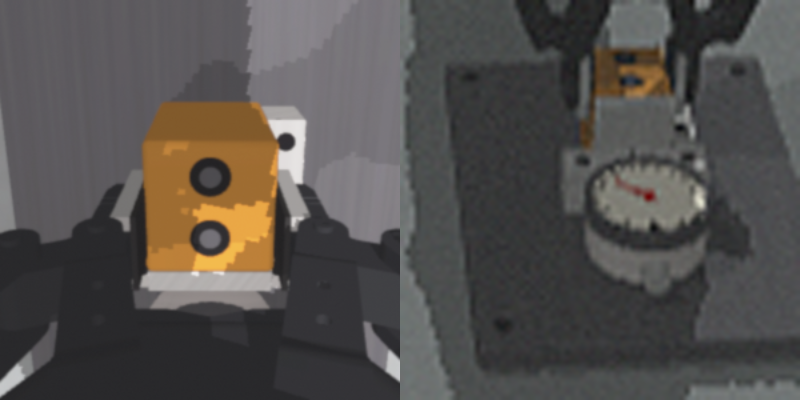

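```bash
python3 - <<'E'
from h import *
h=ray('scene',(312,234.2),.058);t=ray('scene',(304.6,230.8),.058);w=ray('scene',(312.6,240.6),.057)
f=lambda p:np.arctan2(p[1]-h[1],p[0]-h[0]);print('pointer cw from fixture x',(.213-f(t))%6.283,'wedge',f(w)-.213)
fx();print(manip.get_obs()['clock'],manip.get_obs()['grip_width']);print(manip.hand_in())
E
```

```text
pointer cw from fixture x 2.301922821398349 wedge -0.08155175577148618
fix xy mm [-24.6   1. ] z 69.0 force fix [-13.9 -12.8] fz 13.5 torque [-3.8   2.45  0.17] yaw 0.2113 tilt [0.0018 0.0014]
18.35 0.45502349819533067
the job is handed in; nothing more can be done
None
```

I turned the bezel 0.88 rad clockwise to zero and let go. I then fetched the bronze block, set it flat on the plate, and pressed it into the corner. I handed the job in at 18.4 s with the fingers still holding it against both stops.

**Zero setting:**
- Looking straight down the pointer from close by, the wedge read 0.02 to 0.03 rad clockwise of it. The views at the bezel itself read within 0.01 rad.
- I left this as it was. The disagreement is about one pixel and I did not settle it.
- A coarse scene view after seating put the wedge 0.08 rad clockwise of the fixture's axis. That view reads only to roughly 0.1 to 0.2 rad.

**Seating:**
- The block stopped moving against both stops while the push rose. At hand-in the push was about 14 N towards the end stop, 13 N towards the side stop, and 13 N down.
- Part of each push goes into friction. I estimate at least 6 N reaches each stop.
- The tool tipped up to 0.01 rad during pressing. I corrected it to about 0.002 rad by hand-in.
- In the scene picture the pointer had swung about 2.3 rad clockwise, against 2.5 expected, which is within that view's accuracy.

**Bystanders:** nothing I did touched the oil bottle, the weight or the blade, but I did not check their positions again at the end.

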